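Square a parcel into the measuring corner and close the gauge

ROBOT

A 7-joint arm with a two-finger parallel gripper is mounted at the origin on the work surface. World frame = base frame: x ahead of the robot, y to its left, z up, the work surface at z = 0. Lengths are in m, angles in rad, forces in N, time in s.
With the tool pointing down it reaches from about 0.425 to 0.925 m from the base axis. Payload 6.8 kg.
Tool frame: the origin (TCP) lies on the front face of the gripper's body, between the roots of the fingers; the fingertips stand 73 mm ahead of it and the grasp point (between the pads) lies 54 mm ahead of it (env.nose_length is the distance from the TCP to the fingertips, in m); z points along the fingers, y is the line along which they close (so a half turn about z gives the same grasp; the last joint's range is limited). The gripper opens to 85 mm and grips with 20 to 120 N. Pads are 22 mm wide; open, the fingers measure 114 mm over their backs; the gripper's body (76 mm by 85 mm) begins 54 mm behind the grasp point. The pads swing forward as they close: fully open they stand 13 mm farther back than shut.
Start: joints at [-1.363, 0.477, 0.022, 1.555, -0.011, 1.109, -0.083], TCP at [0.21, 0.642, 0.304] pointing down, gripper open.
Joint ranges: [-2.96, 2.96], [-0.34, 2.1], [-1.41, 1.46], [0.24, 2.44], [-1.37, 4.51], [0.17, 1.92], [-2.96, 2.96]. Speed limits (rad/s): [2.39, 2.39, 3.14, 3.14, 3.14, 3.14, 3.14].

INTERFACE

Orientations are given as a unit quaternion [w, x, y, z].
In Python, from cell import env, kin, camera, calibration, job gives the robot as it stands. The module is installed in compiled form; this text tells all that it offers. Calls block until the motion is done:
- env.reach(position, orientation): joint-space move of the TCP to a pose.
- env.movel(position, velocity=0.15, rot=None, stop_force=None): straight line of the TCP; rot=None keeps the orientation; velocity is the mean speed in m/s. With stop_force (N) it stops when the force on the tool has changed by that much, and returns True; else False.
- env.goto_joints(angles): joint-space move.
- env.grip(opening, f_grip=None): finger opening in m; f_grip is the grip in N (None keeps the last); returns when the fingers have stopped.
- env.dwell(seconds).
- kin.inverse_kinematics(position, orientation): joint angles nearest the present ones, or None.
- env.get_state(): the state.
- camera(name): name is "scene" or "top" or "wrist"; returns (picture, depth): 400x640x3 uint8, blue, green, red; 400x640 float32, m along the optical axis (not along the pixel's ray), 0 where there is no reading.
- calibration(name): a dict with "fx", "fy", "cx", "cy" (pixels), "rvec" (rotation vector, rad) and "tvec" (3), from world to camera coordinates, as OpenCV has them. Camera axes: x right, y down, z forward; pixel columns grow to the right and rows downward; lengths in m; the calibration is good to about 2 mm. The wrist camera is an equidistant fisheye: a pixel r from the principal point sees the ray r / f radians off the axis. A picture is of the moment at which its call begins: read the wrist's pose just before it. calibration takes no time and is no camera call; for the wrist camera it gives the pose at the moment of the call.
A pose or a line that the arm cannot do raises env.PlanningError and nothing moves.
- job.job_done(): hands the job in; it is judged then, once.
The state is a dict: "time": time; "qpos": joint angles; "joint_velocities": joint speeds; "joint_torque": joint torques, N m; "tcp_pos": TCP position; "orientation": TCP orientation; "force": force on the tool from outside, world axes, zero at the start; "torque": the same for the moment, N m; "opening": finger opening in m; "gripper_force": force on a finger pad.
Only numpy, scipy, OpenCV 4.12 (cv2) and the standard library are available. Lean on these libraries where they do the work, as an engineer would, in place of code of your own. Each camera call takes 0.05 s, during which the arm holds its last target. There are 200 camera calls.

TASK

Measure the brown parcel with the blue tape: slide it over the counter, without lifting or tipping it, into the corner of the aluminium measuring gauge, so that a long side lies flush along the long rail and an end lies flush against the short fence. Then leave the orange cursor slid up against the parcel's free end, and let go. Leave the white box, pen cup, tape dispenser and bell where they stand.

Things in the scene. Friction and masses are not known exactly. Their poses are not given: they have to be found in the camera images.
- parcel: Brown cardboard parcel with a band of blue tape along its length: closed rigid box, 100 mm along its x, 150 mm along its y, 60 mm high, 0.35 to 0.7 kg; too wide to grasp from above. Origin: centre of its underside. Lies flat, loose, left or right of the gauge's opening, turned up to 0.4 rad.
- corner (a point): Inside corner, at counter height, of the aluminium gauge fixed to the counter (place varies, yaw up to 0.1 rad); axes are the gauge's. Long rail: 30 mm high, 15 thick, runs 310 mm along -y, inner face at x = 0. Short fence: 30 mm high, 12 thick, runs 80 mm along -x, inner face at y = 0. Bare counter inside; the parcel's centre belongs at x = -50, y = -75 mm, its own y along the rail.
- cursor (a joint): Orange cursor sliding along the long rail: position in m, 0 to 0.15, growing away from the short fence. The gap from the short fence to the cursor's measuring face is 0.120 m + this value. It stays where it is left; moving it takes about 2 N. It may start where the parcel has to go (gap 140 to 240 mm).
- cursor_face (a point): Point on the cursor's measuring face (towards the short fence), at the long rail's inner face, 25 mm above the counter; axes as point corner. The orange blade reaches 55 mm from here along -x, is 18 mm thick (towards -y) and spans heights 4 to 45 mm. A 36 mm long orange saddle behind the face rides on the rail, up to 44 mm high.
- cursor_tab (a point): Centre of the top of the cursor's black tab, 85 mm above the counter, 9 mm behind the measuring face. The tab is 14 mm thick along the rail, 24 mm across it, and stands from the blade (45 mm) up to 85 mm; push it sideways or pinch it from above.
- white_box: Bystander: white box with green tape, 90 mm (x) by 120 mm (y) by 50 mm high, 0.5 kg, loose. Origin: centre of its underside. Swaps sides with the brown parcel.
- pen_cup: Bystander: blue metal cup, 72 mm across, 95 mm high, with pens up to 150 mm high; stands left of the short fence. Origin: centre of its underside.
- tape_dispenser: Bystander: black tape dispenser with a yellow roll, 50 mm (x) by 130 mm (y), 83 mm high, on the robot's side of the work. Origin: centre of its underside.
- bell: Bystander: round brass desk bell, 80 mm across, 56 mm high, beyond the long rail. Origin: centre of its underside.
Mind the look-alikes: they are no part of the job. Leave any purple or red look-alike of the parcel alone.

How it is judged:
At the end, for the whole second after the job is handed in: Brown parcel flat in the corner: long side within 4 mm of the long rail, end within 4 mm of the short fence, square within 0.03 rad; cursor face 146 to 155 mm from the short fence, at the parcel's free end; all at rest; white box, cup, dispenser and bell upright, moved under 20 mm (x of parcel in the frame of corner between -0.054 and -0.047 m and y of parcel in the frame of corner between -0.079 and -0.072 m and angle between the y axis of parcel and the y axis of corner, either way round below 0.03 rad and angle between parcel's own z axis and vertical below 0.03 rad and height (world z) of parcel below 0.004 m and y of cursor_face in the frame of corner between -0.155 and -0.146 m and linear speed of parcel below 0.01 m/s and velocity of joint cursor between -0.005 and 0.005 m/s and distance of each of white_box, pen_cup, tape_dispenser, bell from where it was at the start of the episode below 0.02 m and angle between each of white_box, pen_cup, tape_dispenser, bell's own z axis and vertical below 0.1 rad); the robot touches nothing.
It fails at once if the brown parcel is lifted more than 25 mm or tipped more than 0.3 rad (height (world z) of parcel above 0.025 m or angle between parcel's own z axis and vertical above 0.3 rad).
It fails at once if a bystander (white box, pen cup, tape dispenser, bell) is pushed more than 20 mm or tipped more than 0.3 rad (distance of any of white_box, pen_cup, tape_dispenser, bell from where it was at the start of the episode above 0.02 m or angle between any of white_box, pen_cup, tape_dispenser, bell's own z axis and vertical above 0.3 rad).
It also fails if it takes over 72 s, if anything falls off the work surface, if the arm or the gripper's body presses on something with over 40 N, if the wrist force passes 120 N, or if a joint passes its speed limit or range.

## Working session

There is one attempt and no reset: what is moved stays moved. The work goes in short steps, each a Python script; the robot and the scene stay as the last script left them, time stands still between calls to the robot, and variables do not carry over. Pictures are saved under pics/ and viewed, at most 10 in all, crops included, and the job is handed in when it is done.

```bash
mkdir -p pics
cat > h.py <<'E'
import numpy as np, cv2
from cell import env, kin, camera, calibration, job
def cap(n):
    c=calibration(n); im,d=camera(n); return im,d,c
def world(u,v,d,c):
    R=cv2.Rodrigues(np.array(c['rvec'],float))[0]; t=np.array(c['tvec'],float).ravel()
    z=d
    p=np.array([(u-c['cx'])/c['fx']*z,(v-c['cy'])/c['fy']*z,z])
    return R.T@(p-t)
def cloud(d,c):
    R=cv2.Rodrigues(np.array(c['rvec'],float))[0]; t=np.array(c['tvec'],float).ravel()
    v,u=np.mgrid[:d.shape[0],:d.shape[1]]
    p=np.stack([(u-c['cx'])/c['fx']*d,(v-c['cy'])/c['fy']*d,d],-1)
    return (p-t)@R
E
python3 - <<'E'
from h import *
for n in ['top','scene']:
    im,d,c=cap(n); cv2.imwrite(f'pics/{n}0.png',im); np.save(n+'0.npy',d); print(n,c)
s=env.get_state(); print(s['time'],s['orientation'],s['opening'])
E
```

```text
top {'fx': 416.30013101375283, 'fy': 416.30013101375283, 'cx': 322.23749497662095, 'cy': 197.33824370518997, 'rvec': array([ 2.0924925 , -2.09251735,  0.25665167]), 'tvec': array([-0.06506868,  0.56695504,  1.19016534])}
scene {'fx': 442.6420110797651, 'fy': 442.6420110797651, 'cx': 325.6673229882558, 'cy': 200.705801585496, 'rvec': array([ 0.70426823,  2.80433058, -0.83372893]), 'tvec': array([ 0.51659641, -0.1442453 ,  1.2461268 ])}
0.1 [-5.78805652e-05  1.57254409e-01  9.87557801e-01 -7.98081812e-04] 0.0854657227786966
```

View pics/top0.png

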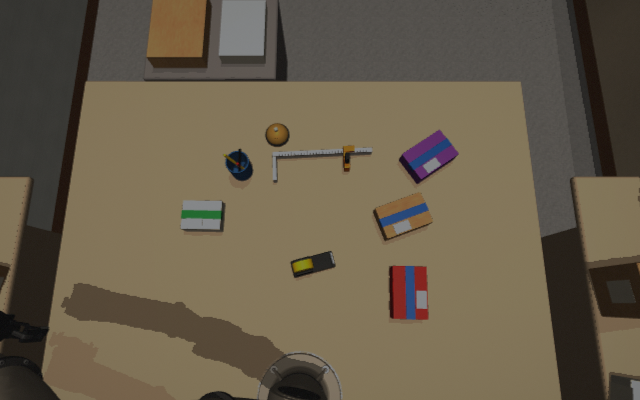

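View pics/scene0.png

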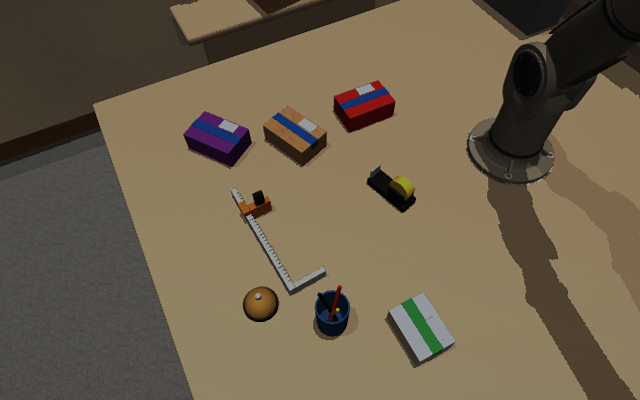

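The top view shows three boxes with blue tape: purple (429,156), red (409,292) and brown (403,215). The white box at (202,215) has green tape. The brown box at (403,215) matches the description. The gauge corner is near (275,157) and the cursor near (348,157). I'll take one close crop and measure from the depth.

Run:
```python
from h import *
im=cv2.imread('pics/top0.png'); d=np.load('top0.npy'); c=calibration('top')
cv2.imwrite('pics/crop1.png',cv2.resize(im[125:285,260:440],None,fx=4.4,fy=3.7,interpolation=cv2.INTER_CUBIC)[:600,:800])
P=cloud(d,c); np.save('P.npy',P)
hsv=cv2.cvtColor(im,cv2.COLOR_BGR2HSV)
def reg(name,u0,u1,v0,v1,z0,z1):
    Q=P[v0:v1,u0:u1]; m=(Q[...,2]>z0)&(Q[...,2]<z1); q=Q[m]
    r=cv2.minAreaRect((q[:,:2]*1000).astype(np.float32)); print(name,len(q),np.round(q[:,2].mean(),4),[np.round(x,1) for x in r], np.round(cv2.boxPoints(r)).tolist())
print('table z',np.median(P[240:280,345:380,2]))
reg('parcel',370,438,188,244,.05,.07)
reg('white',175,230,195,236,.04,.06)
reg('rail',290,335,140,170,.02,.04)
reg('rail2',357,376,140,170,.02,.04)
reg('fence',266,285,163,190,.02,.04)
reg('tab',338,360,140,178,.07,.1)
reg('blade',338,360,140,178,.035,.06)
reg('disp',285,340,245,282,.015,.1)
reg('cup',220,256,145,185,.05,.2)
reg('bell',262,292,120,148,.03,.07)
reg('purple',395,460,125,186,.05,.07); reg('red',385,435,260,325,.05,.07)
```

```text
table z -0.0006371617827668652
parcel 1626 0.0593 [array([ 516., -312.]), array([100. , 151.6]), np.float64(20.3)] [[443.0, -258.0], [495.0, -400.0], [589.0, -366.0], [537.0, -224.0]]
white 1179 0.0495 [array([518.5, 303.9]), array([122.9,  91.2]), np.float64(88.5)] [[471.0, 244.0], [562.0, 241.0], [566.0, 364.0], [474.0, 366.0]]
rail 237 0.0286 [array([726.7, -32. ]), array([ 17.5, 142.7]), np.float64(3.9)] [[713.0, 39.0], [723.0, -104.0], [740.0, -103.0], [731.0, 40.0]]
rail2 80 0.0281 [array([ 734.1, -200.8]), array([17.6, 49.4]), np.float64(4.7)] [[723.0, -177.0], [727.0, -226.0], [745.0, -225.0], [741.0, -175.0]]
fence 72 0.0291 [array([661.1,  86.2]), array([58.2, 10.8]), np.float64(1.6)] [[632.0, 91.0], [632.0, 80.0], [690.0, 82.0], [690.0, 92.0]]
tab 39 0.0818 [array([ 694.2, -141.4]), array([24.3, 12.2]), np.float64(1.5)] [[682.0, -136.0], [682.0, -148.0], [707.0, -147.0], [706.0, -135.0]]
blade 120 0.044 [array([ 706.8, -150.7]), array([73.1, 35.5]), np.float64(2.6)] [[669.0, -135.0], [671.0, -170.0], [744.0, -167.0], [742.0, -131.0]]
disp 718 0.0417 [array([372. , -36.4]), array([ 50.5, 129.3]), np.float64(14.8)] [[331.0, 20.0], [364.0, -105.0], [413.0, -92.0], [380.0, 33.0]]
cup 362 0.088 [array([671.8, 193.8]), array([71.5, 68.8]), np.float64(45.1)] [[622.0, 193.0], [671.0, 144.0], [721.0, 195.0], [673.0, 243.0]]
bell 235 0.0391 [array([793.6,  85.2]), array([55.5, 57.8]), np.float64(8.3)] [[762.0, 110.0], [770.0, 53.0], [825.0, 61.0], [817.0, 118.0]]
purple 1479 0.059 [array([ 710.4, -403.3]), array([100.8, 152.8]), np.float64(34.0)] [[626.0, -368.0], [711.0, -495.0], [795.0, -439.0], [710.0, -312.0]]
red 1848 0.0595 [array([ 287.8, -318.2]), array([101.4, 150.3]), np.float64(89.0)] [[212.0, -368.0], [362.0, -370.0], [364.0, -269.0], [214.0, -266.0]]
```

View pics/crop1.png

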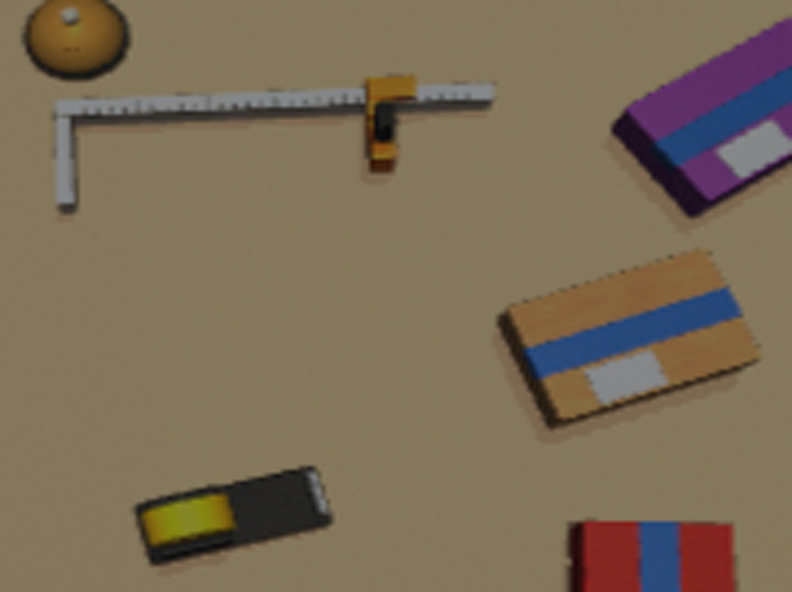

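Brown parcel confirmed: 100 x 151.6 mm at (516,-312), yaw about 0.35, top at 59 mm. The gauge corner is about (714,83) with yaw about 0.044, and the cursor gap is about 214 mm.

Plan:
1. Push the cursor outward.
2. Square and push the parcel's far end along +y with both fingers.
3. Push it +x to the rail, then +y to the fence.
4. Bring the cursor back.

```bash
cat >> h.py <<'E'
TH=0.0438; C=np.array([.7142,.0826]); Rg=np.array([[np.cos(TH),-np.sin(TH)],[np.sin(TH),np.cos(TH)]])
def W(x,y,z): return np.array([*(C+Rg@np.array([x,y])),z])   # gauge m -> world
def G(p): return Rg.T@(np.array(p)[:2]-C)
def Q(phi):  # tool down, tool y at gauge angle phi
    a=(phi+TH+np.pi/2)/2; return np.array([0,np.cos(a),np.sin(a),0])
def look(name=None):
    im,d,c=cap('top'); P=cloud(d,c)
    if name: cv2.imwrite(name,im)
    h=cv2.cvtColor(im,cv2.COLOR_BGR2HSV)
    o={}
    zm=P[...,2]
    br=(zm>.05)&(zm<.068)&(P[...,0]>.35)&(P[...,0]<.8)&(P[...,1]<.12)
    br&=((h[...,0]<25)&(h[...,1]>60)&(h[...,2]>60))
    n,l,st,_=cv2.connectedComponentsWithStats(cv2.morphologyEx(br.astype(np.uint8),cv2.MORPH_CLOSE,np.ones((13,13))))
    i=1+np.argmax(st[1:,4]); q=P[(l==i)&(zm>.05)&(zm<.068)]
    r=cv2.minAreaRect((q[:,:2]*1000).astype(np.float32)); b=cv2.boxPoints(r)
    e=b[1]-b[0]; f=b[2]-b[1]; L=e if np.hypot(*e)>np.hypot(*f) else f
    if L[1]<0: L=-L
    print('parcel n',len(q),'gauge mm',np.round(G(np.array(r[0])/1000)*1000,1),'size',np.round(r[1],1),'rel yaw',round(float(np.arctan2(-L[0],L[1])-TH),3),'world',np.round(r[0],1))
    s=env.get_state(); print('t',s['time'],'tcp',np.round(G(s['tcp_pos'])*1000,1),np.round(s['tcp_pos'][2],4),'F',np.round(s['force'],1))
    return im,P
E
python3 - <<'E'
from h import *
print(env.nose_length,W(0,0,0),W(-.05,-.075,0))
for phi in (0,np.pi):
  for p in [W(-.03,-.17,.128),W(-.2,-.5,.095),W(-.05,-.161,.095)]:
    q=kin.inverse_kinematics(p,Q(phi)); print(phi,None if q is None else np.round(q,2))
for phi in (np.pi/2,-np.pi/2):
    for p in [W(-.276,-.11,.095),W(-.111,-.1,.095)]:
        q=kin.inverse_kinematics(p,Q(phi)); print(phi,None if q is None else np.round(q,2))
E
```

```text
0.0726 [0.7142 0.0826 0.    ] [0.6675319  0.00548263 0.        ]
0 [-0.31  0.76  0.54  1.65 -0.48  0.86  0.46]
0 [ 0.05  0.92  0.84  1.7  -0.84  0.92  1.28]
0 [-0.3   0.77  0.48  1.71 -0.48  0.78  0.46]
3.141592653589793 [-0.65  1.15  1.26  1.67 -1.16  1.24 -2.21]
3.141592653589793 [-0.12  1.2   1.25  1.71 -1.23  1.23 -1.62]
3.141592653589793 [-0.68  1.2   1.25  1.74 -1.23  1.22 -2.16]
1.5707963267948966 [-0.29  0.47  0.29  2.26 -0.3   0.45  1.85]
1.5707963267948966 [-0.23  0.64  0.23  1.87 -0.22  0.65  1.74]
-1.5707963267948966 [-0.59  0.55  0.67  2.28 -0.71  0.53 -0.88]
-1.5707963267948966 [-0.51  0.73  0.61  1.89 -0.62  0.72 -1.06]
```

Run:
```python
from h import *
env.grip(0.0)
env.reach(W(-.03,-.175,.26),Q(0))
env.movel(W(-.03,-.175,.128),velocity=.2)
env.movel(W(-.03,-.252,.128),velocity=.08)
env.movel(W(-.03,-.24,.128),velocity=.1)
env.movel(W(-.03,-.24,.2),velocity=.25)
env.grip(0.05)
env.reach(W(-.18,-.53,.2),Q(0))
env.movel(W(-.18,-.53,.095),velocity=.2)
im,P=look('pics/top1.png')
s=P[130:185,330:385]; m=(s[...,2]>.07)&(s[...,2]<.09); print('tab',m.sum(),G(s[m].mean(0))*1000)
cv2.imwrite('pics/crop2.png',cv2.resize(im[120:290,250:470],None,fx=3,fy=3))
```

```text
parcel n 61 gauge mm [-348.9  -73.2] size [35.9 58.9] rel yaw 0.222 world [368.9  -5.8]
t 9.0833 tcp [-179.1 -530.7] 0.0967 F [ 0.3 -0.1  0.3]
tab 39 [ -30.41894858 -270.187737  ]
```

View pics/crop2.png

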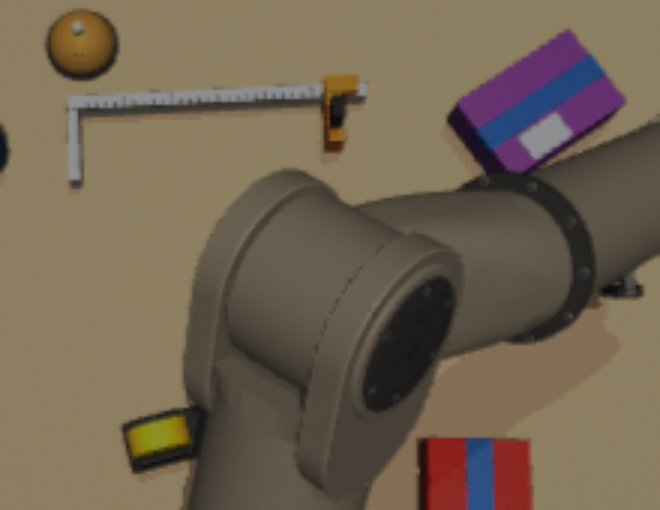

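Cursor is now at a gap of about 261 mm (tab at crop px (338,110)). The arm hides the brown parcel, which hasn't been touched. Next is the push along +y.

Run:
```python
from h import *
env.movel(W(-.208,-.52,.095),velocity=.15)
print(env.movel(W(-.208,-.21,.095),velocity=.08,stop_force=25), env.get_state()['force'])
env.movel(W(-.208,-.235,.095),velocity=.15)
env.movel(W(-.208,-.235,.2),velocity=.25)
im,P=look('pics/top2.png')
ims,_,_=cap('scene'); cv2.imwrite('pics/scene2.png',ims)
```

```text
False [ 0.37695009 -1.53246368  0.2662303 ]
parcel n 291 gauge mm [-176.5  -89.4] size [73.1 80.3] rel yaw 0.027 world [541.8 -14.4]
t 14.3917 tcp [-208.4 -233.8] 0.1994 F [ 0.4  1.  -0. ]
```

View pics/scene2.png

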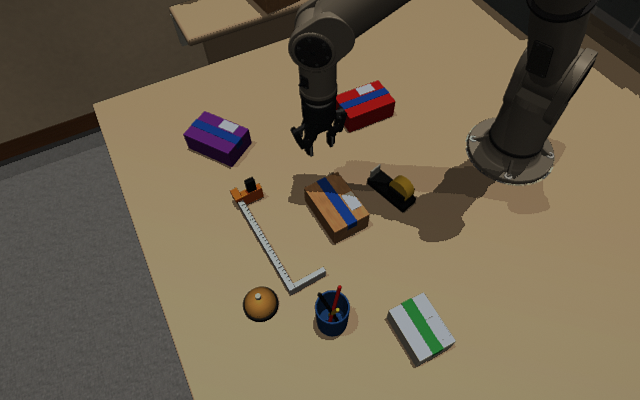

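The scene view shows the parcel squared with the gauge at (337,208), clear of the dispenser (390,187) and with nothing disturbed. I'll measure it with the scene depth.

```bash
cat >> h.py <<'E'
def looks(name=None,near=None):
    im,d,c=cap('scene'); P=cloud(d,c)
    if name: cv2.imwrite(name,im)
    z=P[...,2]; m=((z>.053)&(z<.066)&(P[...,0]>.3)&(P[...,0]<.85)&(d>0)).astype(np.uint8)
    n,l,st,ce=cv2.connectedComponentsWithStats(m)
    for i in range(1,n):
        if st[i,4]<300: continue
        q=P[l==i]; r=cv2.minAreaRect((q[:,:2]*1000).astype(np.float32)); b=cv2.boxPoints(r)
        e=b[1]-b[0]; f=b[2]-b[1]; L=e if np.hypot(*e)>np.hypot(*f) else f
        if L[1]<0: L=-L
        print('px',np.round(ce[i]),'gauge',np.round(G(np.array(r[0])/1000)*1000,1),'size',np.round(r[1],1),'relyaw',round(float(np.arctan2(-L[0],L[1])-TH),3))
    s=env.get_state(); print('t',round(s['time'],2),'tcp',np.round(G(s['tcp_pos'])*1000,1),np.round(s['tcp_pos'][2],4),'F',np.round(s['force'],1))
    return im,P
E
python3 -c "
from h import *
looks()"
```

```text
px [352. 104.] gauge [-398.4 -385.1] size [ 65.4 103.7] relyaw -0.036
px [216. 132.] gauge [ -23.2 -485.4] size [102.9 152.2] relyaw 0.547
px [336. 202.] gauge [-188.  -124.3] size [100.5 153.9] relyaw 0.001
t 14.49 tcp [-208.7 -234.2] 0.1989 F [-1.  -1.1  0.2]
```

Run:
```python
from h import *
env.grip(0.085)
env.reach(W(-.268,-.124,.2),Q(np.pi/2))
env.movel(W(-.268,-.124,.095),velocity=.2)
print(env.movel(W(-.108,-.124,.095),velocity=.07,stop_force=12), env.get_state()['force'],G(env.get_state()['tcp_pos']))
env.movel(W(-.135,-.124,.095),velocity=.15)
env.movel(W(-.135,-.124,.2),velocity=.25)
env.grip(0.05)
env.reach(W(-.055,-.219,.2),Q(0))
looks()
env.movel(W(-.055,-.219,.095),velocity=.2)
print(env.movel(W(-.055,-.157,.095),velocity=.05,stop_force=10), env.get_state()['force'],G(env.get_state()['tcp_pos']))
env.movel(W(-.055,-.172,.095),velocity=.15)
env.movel(W(-.055,-.172,.2),velocity=.25)
im,P=looks('pics/scene3.png')
cv2.imwrite('pics/crop3.png',cv2.resize(im[140:340,200:400],None,fx=2.8,fy=2.8))
```

```text
False [-6.39138569  0.39343706  2.21381463] [-0.10940129 -0.12408973]
px [351. 104.] gauge [-398.4 -385.6] size [101.1  66.3] relyaw -0.055
px [214. 132.] gauge [ -23.7 -485.9] size [103.8 153.4] relyaw 0.55
px [285. 227.] gauge [ -48.3 -123.8] size [100.2 153.7] relyaw 0.01
t 21.54 tcp [ -55.3 -218.5] 0.1998 F [ 0.4 -0.2  0.7]
True [ 0.03511051 -0.38381916  0.58442164] [-0.05505363 -0.16100416]
px [351. 104.] gauge [-397.9 -384.7] size [ 66.7 103.9] relyaw -0.041
px [215. 132.] gauge [ -23.5 -485.7] size [103.9 156. ] relyaw 0.562
px [295. 243.] gauge [-49.  -74.8] size [100.6 153. ] relyaw 0.003
t 24.18 tcp [ -55.4 -171.4] 0.1995 F [-0.6  1.4  0.2]
```

View pics/crop3.png

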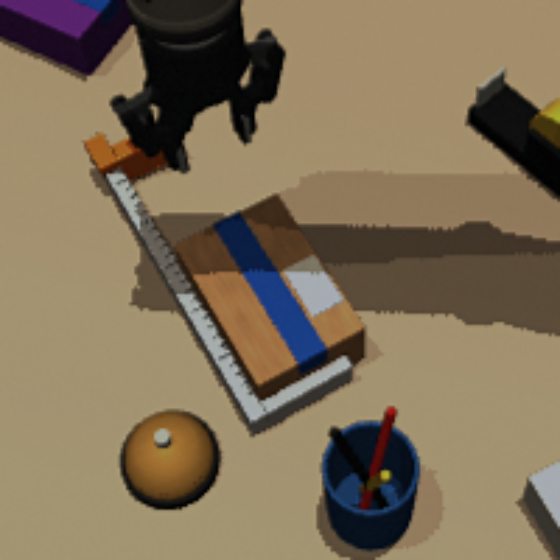

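The parcel sits in the corner: end against the fence at crop px (310,375), long side along the rail (180,290). I'll press it flush once more in both directions, then bring the cursor up.

Run:
```python
from h import *
def g(): s=env.get_state(); return np.round(G(s['tcp_pos'])*1000,1),np.round(s['force'],1)
env.grip(0.085)
env.reach(W(-.14,-.08,.2),Q(np.pi/2))
env.movel(W(-.14,-.08,.095),velocity=.2)
print(env.movel(W(-.100,-.08,.095),velocity=.04,stop_force=14),g())
env.movel(W(-.135,-.08,.095),velocity=.15)
env.movel(W(-.135,-.08,.2),velocity=.25)
env.grip(0.05)
env.reach(W(-.05,-.185,.2),Q(0))
env.movel(W(-.05,-.185,.095),velocity=.2)
print(env.movel(W(-.05,-.154,.095),velocity=.04,stop_force=12),g())
env.movel(W(-.05,-.185,.095),velocity=.15)
env.movel(W(-.05,-.185,.21),velocity=.25)
env.grip(0.0)
env.reach(W(-.03,-.31,.21),Q(0))
env.movel(W(-.03,-.31,.128),velocity=.2)
print(env.movel(W(-.03,-.170,.128),velocity=.05,stop_force=8),g())
env.movel(W(-.03,-.20,.128),velocity=.15)
env.movel(W(-.03,-.20,.22),velocity=.25)
env.reach(W(-.2,-.42,.3),Q(0))
im,P=looks('pics/scene4.png')
cv2.imwrite('pics/crop4.png',cv2.resize(im[140:370,200:470],None,fx=2.6,fy=2.6))
q=P[140:340,200:400].reshape(-1,3); q=q[(q[:,2]>.076)&(q[:,2]<.09)]
gq=np.array([G(p)*1000 for p in q]); k=(abs(gq[:,0]+30)<15)&(gq[:,1]<-130)&(gq[:,1]>-280); print('tab',k.sum(),gq[k].mean(0),gq[k].min(0),gq[k].max(0))
```

```text
True (array([-109.9,  -79.9]), array([0.7, 0.4, 0. ]))
True (array([ -50.1, -160.9]), array([ 0.7, -0.8,  0.7]))
True (array([ -30.3, -176.8]), array([ 0.1, -0.3,  0.2]))
px [351. 104.] gauge [-397.5 -384.4] size [103.3  67.3] relyaw -0.05
px [216. 132.] gauge [ -23.6 -485.7] size [103.4 152.3] relyaw 0.555
px [295. 243.] gauge [-48.8 -78.5] size [100.6 160.7] relyaw 0.002
t 37.83 tcp [-198.1 -417.8] 0.2989 F [ 0.5  1.2 -1.3]
tab 65 [ -27.67600084 -156.89036152] [ -39.77909509 -164.80177738] [ -16.07974731 -150.88960354]
```

View pics/crop4.png

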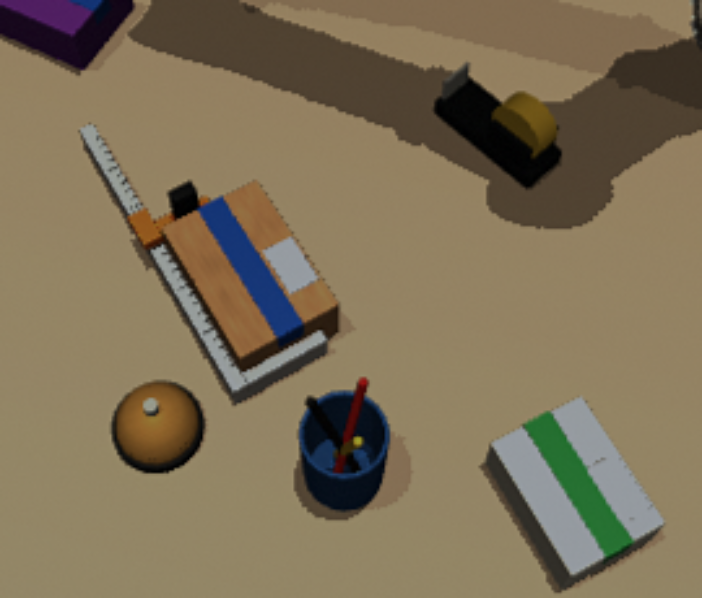

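The parcel is square in the corner, with contact felt on the rail, the fence and the cursor. The cursor blade touches the free end (crop px (185,225)), the cursor face reads about -150 mm, and the bystanders stand in place. Handing in.

```bash
python3 -c "
from h import *
print(job.job_done())"
```

```text
the job is handed in; nothing more can be done
None
```

I handed the job in at about 38 s, with no verdict shown: the brown parcel is flush in the gauge corner, the cursor rests against its free end (face about 150 mm from the fence), and the gripper is clear of everything, with the bystanders looking unmoved in the last picture.

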